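# Clamp a number-plate blank with the square key

### The job

Clamp the plate blank in the jig: take the square key from its wooden rest, feel it down into the jig's cam screw (press lightly and turn it until the drive drops in and the flange sits down on the collar), then turn it clockwise as seen from above until the jaw stops against the plate, re-gripping as needed. Leave the key standing fully home in the screw, let go, and leave the other things on the bench where they are.

Things in the scene. Friction and masses are not known exactly. Their poses are not given: they have to be found in the camera images.
- key: Loose steel key, about 0.42 kg, 102 mm tall, standing upright in the rest. Origin: centre of the drive's lower end; z up its axis, x and y normal to the flats. From below: square drive 20 x 20 mm, 38 mm long; round flange 48 mm wide, 6 mm thick; round neck 16 mm wide, 28 mm long; square head. The key is the same every 90 degrees.
- key_head (a point): Centre of the key's square head (28 x 28 mm, 30 mm tall, flats parallel to those of the drive), 87 mm above the key's origin. Grip it across two flats.
- rest: Wooden block 70 x 70 mm, 50 mm tall, fixed to the bench, with a round hole 32 mm in diameter and 44 mm deep in the middle of its top; the key's flange rests on its top. Origin: centre of its underside, on the bench.
- collar_top (a point): Centre of the top of the jig's round steel collar (outer diameter 58 mm, top 52 mm above the bench), on the cam screw's axis. z up; x points to the jaw and plate. Its mouth is 39 mm wide and narrows as a cone within 7 mm to a 30 mm round bore. Key home: flange on this top, key origin 38 mm below this point.
- screw_face (a point): Centre of the cam screw's upper face, 22 mm below the collar's top, with a square recess 22 x 22 mm, 16.5 mm deep. The recess starts at any angle and is not measured (this frame is the jig's, not the screw's). The drive drops in when its flats agree within about 6 degrees and it is well centred; until then it stands on this face, the flange 16 mm above the collar.
- jig_base (a point): On the screw's axis, on the bench, under the fixed jig (base 12 mm thick; jaw and stops at most 34 mm above the bench). The screw is stiff (about 0.2 N m), stays where it is left and turns clockwise seen from above by 80 to 126 degrees from its start to a hard stop.
- jaw (a joint): Travel of the clamping jaw (steel bar 120 x 28 x 20 mm between the collar and the plate) towards the plate, in m: 0 wide open, 0.011 at the stop, clamping the plate. It starts between 0 and 0.004 and moves 5 mm per radian of the cam screw; it does not tell how the square recess stands.
- tin: Bystander: closed can 72 mm in diameter, 75 mm tall; stands at the other side of the jig from the rest. Origin: centre of its underside.
- mallet: Bystander: hammer lying on the bench far to the left.
- stack: Bystander: stack of small plate blanks, 180 x 100 x 24 mm, lying on the bench far to the right. Origin: centre of its underside.
Not all that is in view belongs to the job. There is more than one size of the key; the job needs the smallest.

How it is judged:
On the way, in this order (a step that is already met when the one before it is completed fails the run):
1. the key's drive has dropped into the screw's recess, flange down on the collar (z of key in the frame of collar_top below -0.034 m and horizontal distance between key and collar_top below 0.004 m and angle between key's own z axis and vertical below 0.12 rad), for 0.2 s.
2. turned by the key in the screw, the jaw has closed on the plate (value of joint jaw above 0.01 m and z of key in the frame of collar_top below -0.03 m and horizontal distance between key and collar_top below 0.005 m), for 0.1 s.
At the end, for the whole second after the job is handed in: The jaw is closed on the plate (travel over 10 of 11 mm), the key stands at rest in the screw with its drive home (flange within 4 mm of the collar's top, within 4 mm of the axis, tilt under 0.12 rad) (all of step 1 and value of joint jaw above 0.01 m and linear speed of key below 0.02 m/s); the robot touches nothing.
It fails at once if the can is displaced or tipped (distance of tin from where it was at the start of the episode above 0.03 m or angle between tin's own z axis and vertical above 0.5 rad).
It fails at once if the hammer is displaced (distance of mallet from where it was at the start of the episode above 0.03 m).
It fails at once if the plate stack is displaced (distance of stack from where it was at the start of the episode above 0.03 m).
It also fails if it takes over 70 s, if anything falls off the work surface, if the arm or the gripper's body presses on something with over 40 N, if the wrist force passes 120 N, or if a joint passes its speed limit or range.

### The arm

A 6-joint arm with a two-finger parallel gripper is mounted at the origin on the work surface. World frame = base frame: x ahead of the robot, y to its left, z up, the work surface at z = 0. Lengths are in m, angles in rad, forces in N, time in s.
With the tool pointing down it reaches from about 0.375 to 0.9 m from the base axis. Payload 3.1 kg.
Tool frame: the origin (TCP) lies on the mounting face of the last link; the fingertips stand 182 mm ahead of it and the grasp point (between the pads) lies 164 mm ahead of it; x points along the fingers, z is the direction in which the jaws open and shut, and the axes are right-handed (so a half turn about x gives the same grasp; the last joint's range is limited). The gripper opens to 87 mm and grips with 3 to 60 N. Pads are 19 mm wide; open, the fingers measure 117 mm over their backs; the gripper's body (75 mm by 190 mm) begins 51 mm behind the grasp point.
Start: joints at [1.032, 0.527, 1.433, -0, 1.181, -0.178], TCP at [0.22, 0.585, 0.405] pointing down, gripper open.
Joint ranges: [-3.08, 3.08], [-0.75, 2.2], [0.22, 2.44], [-1.43, 4.57], [0, 2.65], [-2.85, 2.85]. Speed limits (rad/s): [2.79, 2.79, 3.14, 3.14, 3.14, 3.14].

### API

Orientations are given as a unit quaternion [w, x, y, z].
In Python, from workcell import arm, vision, order, finder gives the robot as it stands.
- The arm moves only by the tool apply_moves, never from a script. Its argument "rows" is a list of rows, each a list of 4 numbers: the shift along the world's x, y, z in mm, then the turn about the world's z in degrees. In form: [[x, y, z, turn], ...]. A call has 1 to 12 rows; each row is the pose to reach, as a shift and turn from the pose measured when the call began; what a row does not reach only later rows make up. A row lasts 1/10 s, in which the tool goes at most 50 mm and 8.59 degrees, less where a joint would pass 70% of its speed; a pose out of reach is approached as far as the arm can. A call with a gripper value outside its range is refused whole. "fingers" is the opening, from 0 (shut) to 1 (fully open), set as the call begins (left out, the last holds). The fingers move at their own pace and stop on an object; the grip force is fixed at half the most. Time passes only in rows, so rows that repeat a pose let the fingers close. It gives the time, the measured TCP pose, the force and the opening at its end, in the units of the state.
- arm.read_state(): the state, without advancing time (a new reading comes with each control period).
- vision.snapshot(name): name is "scene" or "top"; returns the picture (480x640x3 uint8, red, green, blue); there is no depth.
- vision.camera_info(name): a dict with "vfov" (degrees; the focal length in pixels is half the picture's height over the tangent of half this angle, whatever the lens; pixels are square), "cx", "cy" (the principal point, pixels), "dist_coeffs" ([k1, k2, p1, p2, k3] as OpenCV has them; the pictures are not rectified), "position" and "rotation" of the camera in the world. Camera axes: x right, y down, z forward; pixel columns grow to the right and rows downward; lengths in m; the calibration is good to about 2 mm. A picture is of the moment at which its call begins. camera_info takes no time and is no camera call.
- order.close_job(): hands the job in, once; it reports no verdict.
Trained networks look in the newest picture that a camera, given by its name, has taken for a name from the list of things; names that differ only in an ending like _2 or _b are one class to them, and where a whole thing is asked for, a point or a joint stands for the part that bears it (a point fixed in the world has none). Each returns a list of dicts, best first, with "conf" (0 to 1); they miss things now and then, are a little off and sometimes report something else, mostly with a low value. They report only what shows in the picture. A call takes as long as a camera call. They do not tell look-alikes from the thing itself.
- finder.find_in(camera, label): "uv" ([column, row] in pixels, amid what is visible of it).
- finder.masks_of(camera, label): "region" (480x640 bool, what is visible of it) and "uv" ([column, row] in pixels, amid what is visible of it).
- finder.place_of(camera, label): "uv" ([column, row] in pixels: a listed point, or the origin of a listed thing).
The state is a dict: "time": time; "joint_positions": joint angles; "qvel": joint speeds; "tau": joint torques, N m; "eef_pos": TCP position; "orientation": TCP orientation; "ft_force": force on the tool from outside, world axes, zero at the start; "wrist_torque": the same for the moment, N m; "gripper_width": opening from 0.0 (shut) to 1.0 (fully open).
Only numpy, scipy, OpenCV 4.12 (cv2) and the standard library are available. Lean on these libraries where they do the work, as an engineer would, in place of code of your own. Each camera call takes 0.05 s, during which the arm holds its last target.

## Working session

There is one attempt and no reset: what is moved stays moved. The work goes in short steps, Python scripts to look and compute and a tool call to move; the robot and the scene stay as the last step left them, time stands still between calls to the robot, and variables do not carry over. Pictures are saved under pics/ and viewed, and the job is handed in when it is done.

Besides the shell and the picture viewer there is one more tool, called after "Call:" by a JSON object that holds its "fn" and its "kwargs", one argument or row to a line. apply_moves: Moves the arm, as the interface text tells. Its arguments: {"type":"object","properties":{"rows":{"type":"array"},"fingers":{"type":"number"}},"required":["rows"]}

```bash
mkdir -p pics; ls; python3 - <<'E'
from workcell import arm, vision, order, finder
import cv2
for n in ["scene","top"]:
    im=vision.snapshot(n); cv2.imwrite(f"pics/{n}0.png",im[:,:,::-1])
    print(n,vision.camera_info(n))
    for l in ["key","key_head","rest","collar_top","tin","mallet","stack"]:
        print(l,[(round(d["conf"],2),[round(float(x),1) for x in d["uv"]]) for d in finder.place_of(n,l)])
print(arm.read_state())
E
```

```text
pics
scene {'vfov': 47.28975675779501, 'cx': 325.3537956721361, 'cy': 234.9928870429645, 'dist_coeffs': array([-0.09930794,  0.        ,  0.        ,  0.        ,  0.        ]), 'position': array([0.87400284, 0.68874415, 1.09299151]), 'rotation': array([-0.07436474,  0.23417503,  0.91743779, -0.31295341])}
key [(0.76, [402.7, 353.8]), (0.75, [322.8, 270.1]), (0.72, [436.4, 339.3]), (0.62, [356.9, 384.8])]
key_head [(0.97, [449.7, 308.3]), (0.74, [408.0, 334.5])]
rest [(0.83, [399.4, 357.4])]
collar_top [(0.78, [322.3, 260.7])]
tin [(0.61, [291.8, 168.2]), (0.43, [323.2, 272.4])]
mallet [(0.77, [392.3, 442.6])]
stack [(0.96, [209.5, 153.4])]
top {'vfov': 51.65043836912365, 'cx': 319.79422762992255, 'cy': 244.5257064002795, 'dist_coeffs': array([-0.01099757,  0.        ,  0.        ,  0.        ,  0.        ]), 'position': array([0.30264545, 0.02222929, 1.44236586]), 'rotation': array([ 0.05348269, -0.70315445,  0.70689866, -0.05484263])}
key [(0.8, [214.0, 217.2]), (0.72, [219.0, 291.7]), (0.52, [220.2, 254.6])]
key_head [(0.86, [205.7, 205.9]), (0.71, [210.7, 286.7]), (0.62, [212.5, 
[... 159 characters left out ...]
5.0])]
{'time': 0.8, 'joint_positions': array([ 1.03247305e+00,  5.27482852e-01,  1.43270967e+00, -5.26327941e-06,
        1.18138618e+00, -1.78485675e-01]), 'qvel': array([-1.61075281e-03, -1.61261119e-03, -3.43037457e-04,  8.86452566e-05,
       -5.42196131e-04, -2.97397088e-04]), 'tau': array([-1.23908278e-03, -4.39960563e+01, -1.76973367e+01,  6.34265738e-02,
        5.03285055e-02, -5.32996751e-05]), 'eef_pos': array([0.22002768, 0.58496224, 0.40475586]), 'orientation': array([ 0.58140876, -0.40245437,  0.58139835,  0.40245533]), 'ft_force': array([ 0.51768794, -0.25456106, -0.04763836]), 'wrist_torque': array([ 0.01468151, -0.01201828,  0.01159714]), 'gripper_width': 1.000480372613803}
```

View pics/scene0.png

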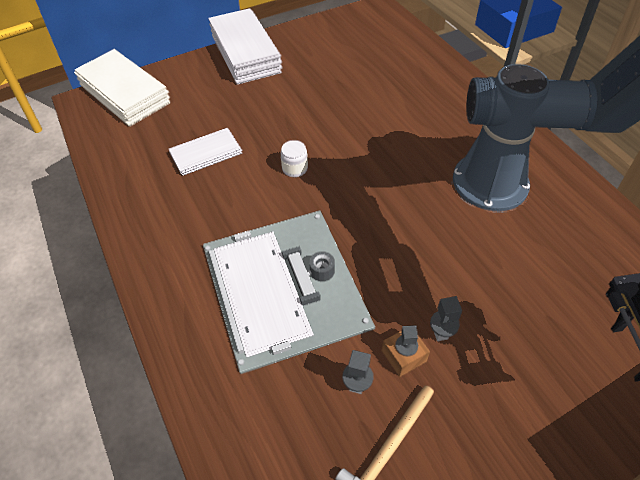

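View pics/top0.png

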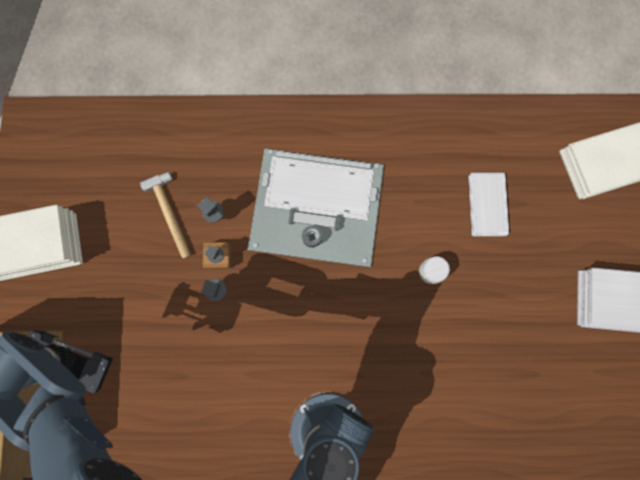

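Three keys show up in the top view: one at (210,209), one in the wooden rest at (215,255) and one at (214,290). In the scene view they are at (357,370), (408,342) and (446,318). Only the middle one stands in the rest, so it fits the description. I'll confirm that in enlarged crops and measure.

```bash
cat > h.py <<'E'
import numpy as np, cv2
from workcell import arm, vision, order, finder
from scipy.spatial.transform import Rotation as R
def cam(n):
    c=vision.camera_info(n); f=240/np.tan(np.radians(c["vfov"]/2))
    K=np.array([[f,0,c["cx"]],[0,f,c["cy"]],[0,0,1]])
    q=np.array(c["rotation"]); Rm=R.from_quat([q[1],q[2],q[3],q[0]]).as_matrix() if q.size==4 else q
    return K,np.array(c["dist_coeffs"]),Rm,np.array(c["position"])
def ray(n,uv):
    K,d,Rm,p=cam(n); u=cv2.undistortPoints(np.array([[uv]],float),K,d)[0,0]
    return p,Rm@np.array([u[0],u[1],1.])
def atz(n,uv,z):
    p,r=ray(n,uv); return p+r*(z-p[2])/r[2]
def tri(a,b):
    p1,r1=ray("scene",a);p2,r2=ray("top",b)
    r1=r1/np.linalg.norm(r1); r2=r2/np.linalg.norm(r2)
    s=np.linalg.lstsq(np.c_[r1,-r2],p2-p1,rcond=None)[0]
    A,B=p1+s[0]*r1,p2+s[1]*r2; return (A+B)/2,np.linalg.norm(A-B)
def proj(n,P):
    K,d,Rm,p=cam(n); P=np.atleast_2d(P); return cv2.projectPoints(((P-p)@Rm),np.zeros(3),np.zeros(3),K,d)[0][:,0]
def crop(im,u,v,w,h,s,name):
    c=im[int(v-h/2):int(v+h/2),int(u-w/2):int(u+w/2),::-1]
    cv2.imwrite(name,cv2.resize(np.ascontiguousarray(c),None,fx=s,fy=s,interpolation=cv2.INTER_CUBIC))
E
python3 - <<'E'
from h import *
np.set_printoptions(precision=4,suppress=True)
a=cv2.imread("pics/scene0.png")[:,:,::-1];b=cv2.imread("pics/top0.png")[:,:,::-1]
A=cv2.resize(np.ascontiguousarray(a[285:405,320:480,::-1]),None,fx=4.9,fy=4.9,interpolation=cv2.INTER_CUBIC)
cv2.imwrite("pics/cs.png",A)
crop(b,212,252,100,120,5,"pics/ct.png")
print("scene head z.1155",atz("scene",(408,334.5),.105),"top",atz("top",(212.5,253.2),.105))
print("tri",tri((408,334.5),(212.5,253.2)))
print("rest",atz("scene",(399.4,357.4),0),atz("top",(215.9,258.9),0))
print("collar",atz("scene",(322.3,260.7),.052),atz("top",(310.5,233.4),.052),tri((322.3,260.7),(310.5,233.4)))
print("tin",atz("top",(434,269),0.))
crop(b,312,235,80,60,10,"pics/cc.png")
crop(a,322,265,80,60,10,"pics/ccs.png")
E
```

```text
scene head z.1155 [0.4962 0.3174 0.105 ] top [0.487  0.3113 0.105 ]
tri (array([0.4899, 0.3132, 0.0914]), np.float64(0.0028521530832994286))
rest [0.5026 0.315  0.    ] [0.4845 0.3235 0.    ]
collar [0.5444 0.0432 0.052 ] [0.5497 0.0452 0.052 ] (array([0.5474, 0.046 , 0.0582]), np.float64(0.002938186356809684))
tin [ 0.4514 -0.3147  0.    ]
```

View pics/cs.png

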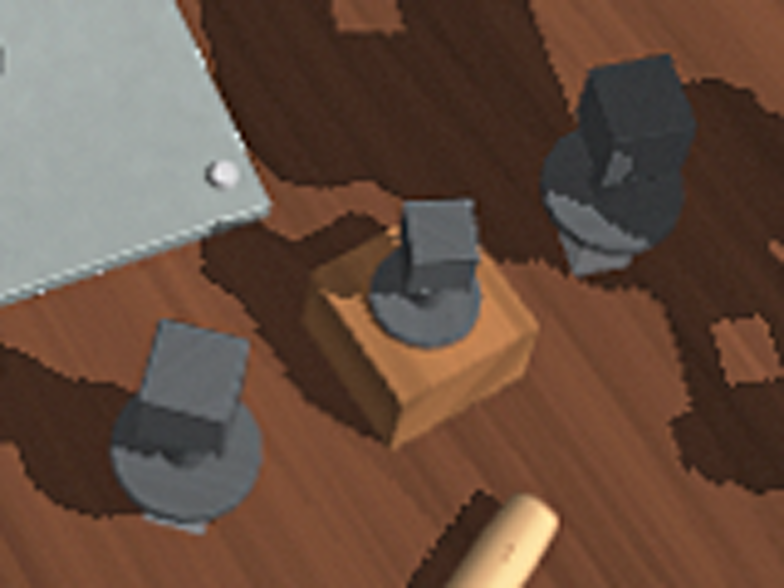

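View pics/ct.png

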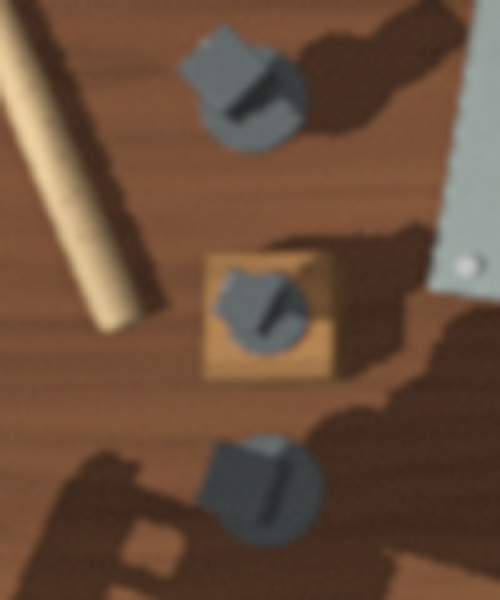

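View pics/cc.png

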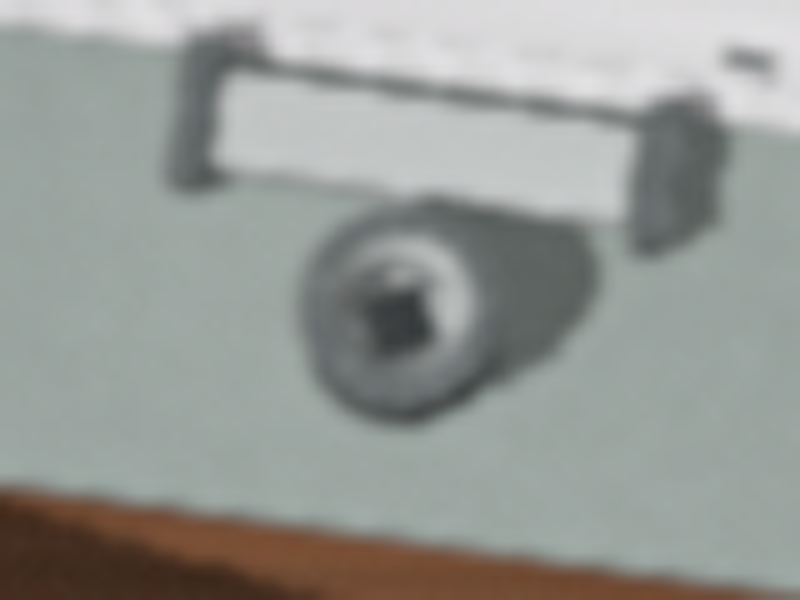

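View pics/ccs.png

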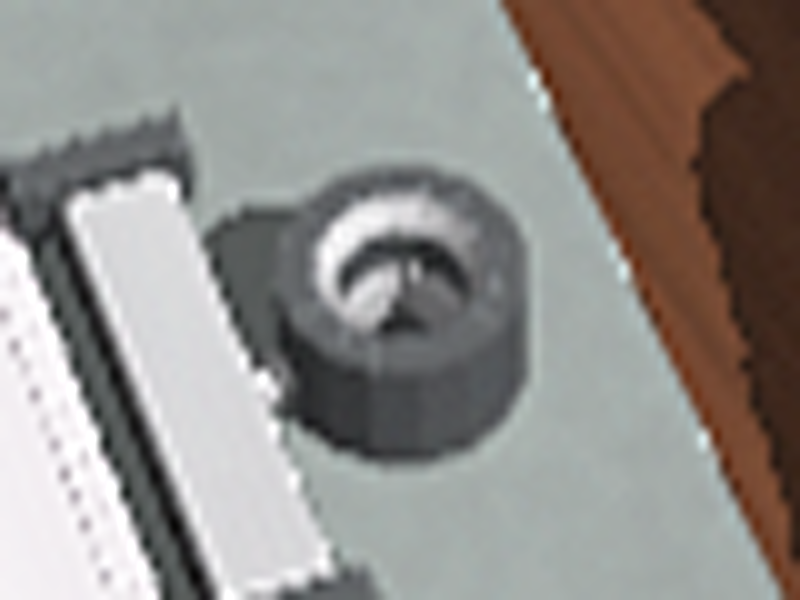

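The enlarged crops confirm it. The middle key has the smallest flange and head and is the only one in the wooden rest. The two loose ones are larger look-alikes. Next I'll refine positions and yaw by fitting projected edges.

```bash
cat > fit.py <<'E'
from h import *
from scipy.optimize import differential_evolution, minimize
def circ(r,z,n=72):
    t=np.linspace(0,2*np.pi,n,endpoint=False); return np.c_[r*np.cos(t),r*np.sin(t),0*t+z]
def sq(s,z,yaw,n=14):
    k=np.linspace(-1,1,n)*s/2; o=np.full(n,s/2)
    P=np.r_[np.c_[k,o],np.c_[k,-o],np.c_[o,k],np.c_[-o,k]]
    c,s_=np.cos(yaw),np.sin(yaw); P=P@np.array([[c,s_],[-s_,c]]); return np.c_[P,np.full(len(P),z)]
def gm(im):
    g=cv2.GaussianBlur(im.astype(np.float32),(0,0),1.0)
    gx=cv2.Sobel(g,cv2.CV_32F,1,0);gy=cv2.Sobel(g,cv2.CV_32F,0,1)
    return np.sqrt((gx**2+gy**2).sum(2))
def score(G,n,P):
    uv=proj(n,P).astype(np.float32)
    return np.minimum(cv2.remap(G,uv[None,:,0],uv[None,:,1],cv2.INTER_LINEAR),120).mean()
def overlay(im,n,Ps,c,name,w=80,h=60,s=10):
    u,v=proj(n,np.array([c]))[0]; x0,y0=int(u-w/2),int(v-h/2)
    o=cv2.resize(np.ascontiguousarray(im[y0:y0+h,x0:x0+w,::-1]),None,fx=s,fy=s,interpolation=cv2.INTER_CUBIC)
    for P,col in Ps:
        for a,b in proj(n,P): cv2.circle(o,(int((a-x0+.5)*s),int((b-y0+.5)*s)),1,col,-1)
    cv2.imwrite(name,o)
E
python3 - <<'E'
from fit import *
np.set_printoptions(precision=4,suppress=True)
I={n:cv2.imread(f"pics/{n}0.png")[:,:,::-1] for n in("scene","top")}
for n in I:
    G=gm(I[n])
    C=np.r_[circ(.029,.052),circ(.0195,.052)]
    f=lambda p:-score(G,n,C+[p[0],p[1],0])
    r=differential_evolution(f,[(.535,.56),(.033,.058)],seed=1); print(n,"collar",r.x,r.fun)
    p=[*r.x,0]; overlay(I[n],n,[(circ(.029,.052)+p,(0,0,255)),(circ(.0195,.052)+p,(0,255,0)),(circ(.015,.045)+p,(255,0,0))],[*r.x,.05],f"pics/o_c_{n}.png")
    f=lambda p:-score(G,n,np.r_[sq(.028,.114,p[2]),circ(.024,.056,40)]+[p[0],p[1],0])
    r=differential_evolution(f,[(.475,.505),(.300,.325),(0,np.pi/2)],seed=1,popsize=40); print(n,"key",r.x,np.degrees(r.x[2]),r.fun)
    p=[r.x[0],r.x[1],0]; overlay(I[n],n,[(sq(.028,.114,r.x[2])+p,(0,0,255)),(circ(.024,.056)+p,(0,255,0))],[*r.x[:2],.08],f"pics/o_k_{n}.png")
E
cd pics; python3 -c "
import cv2,numpy as np
L=[cv2.resize(cv2.imread(f'o_{k}_{n}.png'),(400,300)) for k in 'ck' for n in('scene','top')]
cv2.imwrite('ov.png',np.vstack([np.hstack(L[:2]),np.hstack(L[2:])]))"
```

```text
scene collar [0.5478 0.0431] -110.59982299804688
scene key [0.4937 0.3172 1.0756] 61.62653817576385 -116.0472183227539
top collar [0.5351 0.0458] -107.65589141845703
top key [0.4903 0.3163 1.3558] 77.6809109142812 -114.647216796875
```

View pics/ov.png

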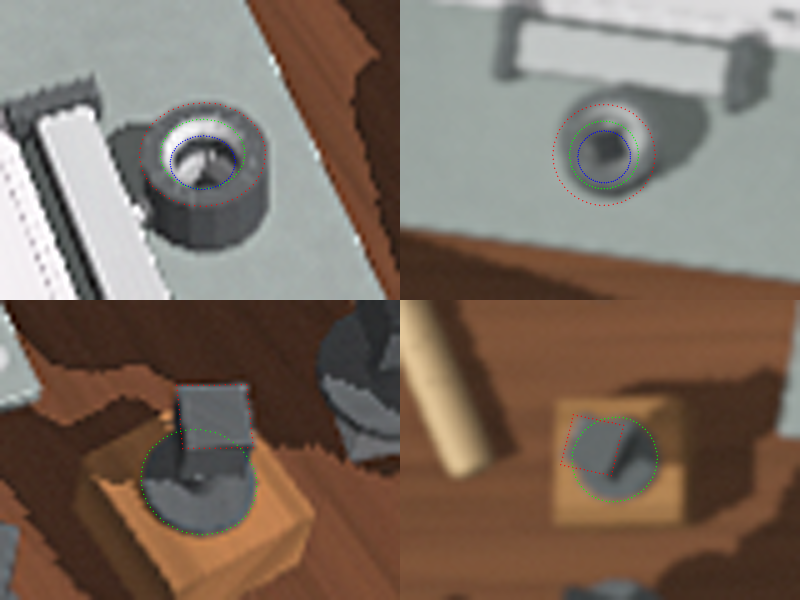

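The scene fits sit on the edges. The top fits don't, because that picture is blurred, so I'll refit it with a better metric.

```bash
python3 - <<'E'
from fit import *
np.set_printoptions(precision=4,suppress=True)
n="top"; im=cv2.imread("pics/top0.png")[:,:,::-1]; g=cv2.GaussianBlur(im.astype(np.float32),(0,0),.7).mean(2)
def samp(P):
    uv=proj(n,P).astype(np.float32); return cv2.remap(g,uv[None,:,0],uv[None,:,1],cv2.INTER_LINEAR)[0]
# contrast out-in across contours (clipped, signed)
def con(Po,Pi): return np.clip(samp(Po)-samp(Pi),-10,30).mean()
def fc(p):
    o=[p[0],p[1],0]
    return -(con(circ(.031,.052)+o,circ(.027,.052)+o)+con(circ(.0175,.050)+o,circ(.0235,.052)+o)*1.0)
r=differential_evolution(fc,[(.535,.56),(.033,.058)],seed=1);print("collar",r.x,r.fun, "hand",atz("top",(311.5,236),.052)); pc=[*r.x,0]
def fk(p):
    o=[p[0],p[1],0]
    return -(con(circ(.0265,.056)+o,circ(.0225,.056)+o)+abs(samp(sq(.032,.114,p[2])+o)-samp(sq(.024,.114,p[2])+o)).clip(0,30).mean()*1.5)
r=differential_evolution(fk,[(.475,.505),(.300,.325),(0,np.pi/2)],seed=1,popsize=40);print("key",r.x,np.degrees(r.x[2]),r.fun)
for s in [61.6]: print("fun at scene",fk([.4937,.3172,np.radians(61.6)]))
p=[*r.x[:2],0]
overlay(im,n,[(circ(.029,.052)+pc,(0,0,255)),(circ(.0195,.052)+pc,(0,255,0)),(sq(.022,.030,0.5)+pc,(255,0,0))],[*pc[:2],.05],"pics/o1.png",40,30,20)
overlay(im,n,[(sq(.028,.114,r.x[2])+p,(0,0,255)),(circ(.024,.056)+p,(0,255,0)),(sq(.028,.114,np.radians(61.6))+p,(255,255,0))],[*p[:2],.08],"pics/o2.png",40,30,20)
L=[cv2.resize(cv2.imread(f"pics/o{i}.png"),(400,300)) for i in(1,2)]; cv2.imwrite("pics/ov2.png",np.hstack(L))
E
```

```text
Traceback (most recent call last):
  File "h.py", line 20, in proj
    K,d,Rm,p=cam(n); P=np.atleast_2d(P); return cv2.projectPoints(((P-p)@Rm),np.zeros(3),np.zeros(3),K,d)[0][:,0]
             ~~~^^^
  File "h.py", line 5, in cam
    c=vision.camera_info(n); f=240/np.tan(np.radians(c["vfov"]/2))
ValueError: time passes only in moves, steps and waits

The above exception was the direct cause of the following exception:

Traceback (most recent call last):
RuntimeError: The map-like callable must be of the form f(func, iterable), returning a sequence of numbers the same length as 'iterable'
```

Calling `camera_info` inside the fit loop hit an interface limit, so I'll read the calibration once and keep it in a file.

```bash
python3 - <<'E'
from workcell import vision,arm
import pickle
pickle.dump({n:{k:v for k,v in vision.camera_info(n).items()} for n in("scene","top")},open("cam.pkl","wb")); print(arm.read_state()["time"])
E
sed -i 's/c=vision.camera_info(n);/c=CAL[n];/; s/^from workcell/import pickle; CAL=pickle.load(open("\.\/cam.pkl","rb"))\nfrom workcell/' h.py
cat > ft.py <<'E'
from fit import *
np.set_printoptions(precision=4,suppress=True)
n="top"; im=cv2.imread("pics/top0.png")[:,:,::-1]; g=cv2.GaussianBlur(im.astype(np.float32),(0,0),.7).mean(2)
def samp(P):
    uv=proj(n,P).astype(np.float32); return cv2.remap(g,uv[None,:,0],uv[None,:,1],cv2.INTER_LINEAR)[0]
def con(Po,Pi): return np.clip(samp(Po)-samp(Pi),-10,30).mean()
def fc(p):
    o=[p[0],p[1],0]
    return -(con(circ(.031,.052)+o,circ(.027,.052)+o)+con(circ(.0175,.050)+o,circ(.0235,.052)+o)*1.0)
r=differential_evolution(fc,[(.535,.56),(.033,.058)],seed=1);print("collar",r.x,r.fun, "hand",atz("top",(311.5,236),.052)); pc=[*r.x,0]
def fk(p):
    o=[p[0],p[1],0]
    return -(con(circ(.0265,.056)+o,circ(.0225,.056)+o)+abs(samp(sq(.032,.114,p[2])+o)-samp(sq(.024,.114,p[2])+o)).clip(0,30).mean()*1.5)
r=differential_evolution(fk,[(.475,.505),(.300,.325),(0,np.pi/2)],seed=1,popsize=40);print("key",r.x,np.degrees(r.x[2]),r.fun)
for s in [61.6]: print("fun at scene",fk([.4937,.3172,np.radians(61.6)]))
p=[*r.x[:2],0]
overlay(im,n,[(circ(.029,.052)+pc,(0,0,255)),(circ(.0195,.052)+pc,(0,255,0)),(sq(.022,.030,0.5)+pc,(255,0,0))],[*pc[:2],.05],"pics/o1.png",40,30,20)
overlay(im,n,[(sq(.028,.114,r.x[2])+p,(0,0,255)),(circ(.024,.056)+p,(0,255,0)),(sq(.028,.114,np.radians(61.6))+p,(255,255,0))],[*p[:2],.08],"pics/o2.png",40,30,20)
L=[cv2.resize(cv2.imread(f"pics/o{i}.png"),(400,300)) for i in(1,2)]; cv2.imwrite("pics/ov2.png",np.hstack(L))
E
python3 ft.py
```

```text
0.8
collar [0.542 0.041] -24.01713752746582 hand [0.5422 0.0424 0.052 ]
key [0.4928 0.3166 0.5492] 31.46413987717403 -23.976125717163086
fun at scene -20.248684
```

View pics/ov2.png

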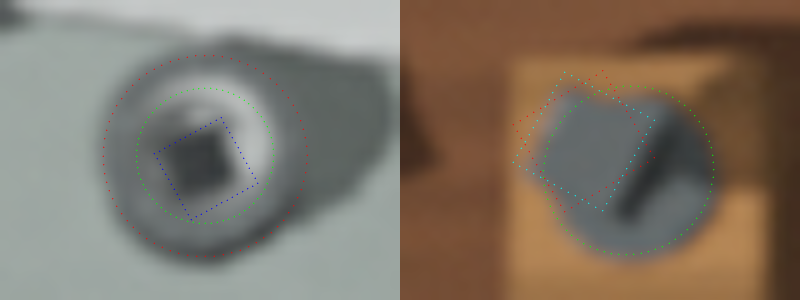

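The scene fit is sound: key at (494,317) mm with yaw about 61.6°. The flat edge seen in the top view also gives about 59–61°. The recess is the dark square at top (312,236). Next I'll estimate its angle and work out which tool yaw to use.

```bash
python3 - <<'E'
from fit import *
np.set_printoptions(precision=4,suppress=True)
s=arm.read_state(); q=s["orientation"]; M=R.from_quat([q[1],q[2],q[3],q[0]]).as_matrix()
print(M); print("jaw yaw",np.degrees(np.arctan2(M[1,2],M[0,2])), "j6",np.degrees(s["joint_positions"][5]),"j1",np.degrees(s["joint_positions"][0]))
im=cv2.imread("pics/top0.png")
c=im[220:252,295:331]; c=cv2.resize(c,None,fx=16,fy=16,interpolation=cv2.INTER_LANCZOS4)
c=cv2.convertScaleAbs(c,alpha=1.6,beta=-40); b=cv2.GaussianBlur(c,(0,0),12); c=cv2.addWeighted(c,2.2,b,-1.2,0)
cv2.imwrite("pics/rec.png",c)
# fit rectified: square darkness vs angle & centre
g=cv2.imread("pics/top0.png").astype(np.float32).mean(2)
def samp(P):
    uv=proj("top",P).astype(np.float32); return cv2.remap(g,uv[None,:,0],uv[None,:,1],cv2.INTER_LINEAR)[0]
def f(p):
    o=[p[0],p[1],0]
    return -(samp(sq(p[3]*1.3,.03,p[2])+o).clip(0,110).mean()-samp(np.r_[sq(p[3]*.75,.03,p[2]),sq(p[3]*.4,.03,p[2])]+o).mean())
r=differential_evolution(f,[(.535,.56),(.033,.058),(0,np.pi/2),(.014,.024)],seed=1,popsize=40);print(r.x,np.degrees(r.x[2]),r.fun)
for a in range(0,90,10):
    print(a, round(minimize(lambda p:f([p[0],p[1],np.radians(a),p[2]*.02]),[r.x[0],r.x[1],1.],method="Nelder-Mead").fun,2))
E
```

```text
[[ 0.     -0.936   0.3521]
 [ 0.      0.3521  0.936 ]
 [-1.     -0.      0.    ]]
jaw yaw 69.38293842225598 j6 -10.226475901800486 j1 59.15634803324076
[0.5434 0.0444 0.1302 0.0172] 7.457431993048178 -38.50611877441406
0 -38.18
10 -38.58
20 -38.33
30 -37.97
40 -36.92
50 -35.85
60 -35.55
70 -35.95
80 -37.09
```

View pics/rec.png

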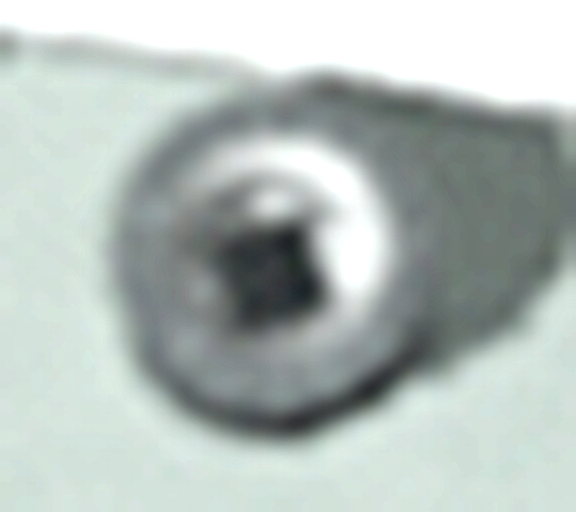

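The recess stands at about 18° (mod 90). Grasping the key at jaw yaw 61° leaves room for the search and the full 126° without re-gripping (last joint runs from about −28° to +112°). I'll move above the key now.

Call:
{"fn": "apply_moves", "kwargs": {
  "rows": [
    [34, -34, 0, -2],
    [68, -67, 0, -4],
    [102, -101, 0, -6],
    [136, -134, 0, -8],
    [170, -168, 0, -8],
    [204, -201, 0, -8],
    [238, -235, 0, -8],
    [273, -268, 0, -8],
    [273, -268, 0, -8],
    [273, -268, -40, -8],
    [273, -268, -70, -8],
    [273, -268, -70, -8]
  ],
  "fingers": 1
}}

```text
time: 2.0
eef_pos: [0.4911, 0.3165, 0.3309]
orientation: [0.605, -0.36, 0.611, 0.362]
ft_force: [0.2, 0.1, 0.3]
gripper_width: 0.997
```

```bash
python3 - <<'E'
from fit import *
np.set_printoptions(precision=4,suppress=True)
s=arm.read_state();print(s["time"],s["eef_pos"],s["ft_force"])
a=vision.snapshot("scene");b=vision.snapshot("top")
cv2.imwrite("pics/s1.png",a[:,:,::-1]);cv2.imwrite("pics/t1.png",b[:,:,::-1])
crop(a,420,310,160,150,4,"pics/s1c.png");crop(b,215,255,100,80,5,"pics/t1c.png")
E
```

```text
2.0 [0.4911 0.3165 0.3309] [0.1608 0.068  0.2827]
```

View pics/s1c.png

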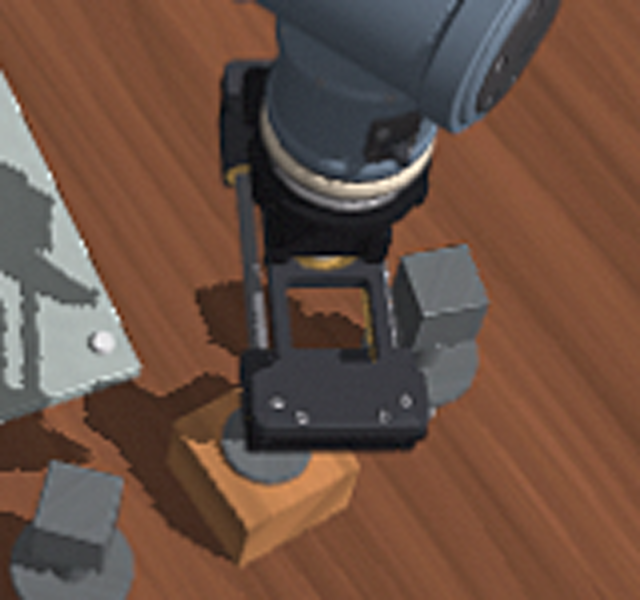

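View pics/t1c.png

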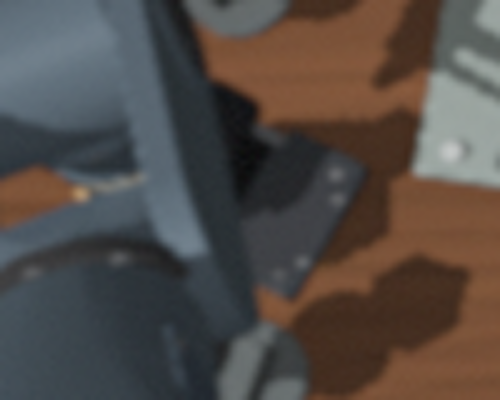

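```bash
python3 - <<'E'
from h import *
np.set_printoptions(precision=4,suppress=True)
for uv in [(215.4,290),(213,211.4),(215.2,255)]: print(atz("top",uv,.055))
for uv in [(318.5+0,0)]: pass
# finger back plate pts vs expectation: project fingertip pts at current pose
s=arm.read_state();p=s["eef_pos"];q=s["orientation"];M=R.from_quat([q[1],q[2],q[3],q[0]]).as_matrix()
print(np.degrees(np.arctan2(M[1,2],M[0,2])))
g=p+M@[.164,0,0];print("grasp pt",g,"tip uv",proj("scene",p+M@[.182,0,0]),[proj("scene",p+M@[.182,y,z]) for y in(-.0095,.0095) for z in(.0585,-.0585)])
E
```

```text
[0.3901 0.3111 0.055 ]
[0.6146 0.324  0.055 ]
[0.4887 0.3143 0.055 ]
61.41995599076194
grasp pt [0.4926 0.3175 0.1709] tip uv [[412.342  322.2627]] [array([[410.0612, 349.9856]]), array([[404.9437, 296.295 ]]), array([[420.1785, 349.8892]]), array([[414.4386, 296.2285]])]
```

The neighbouring keys are about 100 mm or more away, which is clear of the fingers and body. Descending to the head (TCP z 0.263).

Call:
{"fn": "apply_moves", "kwargs": {
  "rows": [
    [1, 1, -20, 0],
    [1, 1, -45, 0],
    [1, 1, -68, 0],
    [1, 1, -68, 0],
    [1, 1, -68, 0]
  ]
}}

```text
time: 2.6
eef_pos: [0.4942, 0.3192, 0.2685]
orientation: [0.608, -0.361, 0.607, 0.361]
ft_force: [-0.0, 0.2, -0.1]
gripper_width: 1.0
```

```bash
cat > st.py <<'E'
from h import *
np.set_printoptions(precision=4,suppress=True)
s=arm.read_state();p=s["eef_pos"];q=s["orientation"];M=R.from_quat([q[1],q[2],q[3],q[0]]).as_matrix()
print(s["time"],p,"grasp",p+M@[.164,0,0],"yaw",np.degrees(np.arctan2(M[1,2],M[0,2])),"F",s["ft_force"],"T",s["wrist_torque"],"w",s["gripper_width"]*87,"j",np.degrees(s["joint_positions"]))
E
python3 st.py
```

```text
2.6 [0.4942 0.3192 0.2685] grasp [0.4945 0.3193 0.1045] yaw 61.45201664347242 F [-0.0309  0.181  -0.0719] T [ 0.0618 -0.0277 -0.0076] w 87.0104271110882 j [ 21.9744  37.9503  93.8506   0.0209  48.1036 -39.4916]
```

Call:
{"fn": "apply_moves", "kwargs": {
  "rows": [
    [-1, -2, -6, 0],
    [-1, -2, -6, 0],
    [-1, -2, -6, 0]
  ]
}}

```text
time: 2.9
eef_pos: [0.4934, 0.3172, 0.2634]
orientation: [0.609, -0.361, 0.607, 0.361]
ft_force: [0.7, 0.4, 0.3]
gripper_width: 1.002
```

Call:
{"fn": "apply_moves", "kwargs": {
  "rows": [
    [0, 0, 0, 0],
    [0, 0, 0, 0],
    [0, 0, 0, 0],
    [0, 0, 0, 0],
    [0, 0, 0, 0],
    [0, 0, 0, 0],
    [0, 0, 0, 0],
    [0, 0, 0, 0]
  ],
  "fingers": 0
}}

```text
time: 3.7
eef_pos: [0.4931, 0.317, 0.2633]
orientation: [0.608, -0.361, 0.607, 0.361]
ft_force: [-0.6, -2.3, 0.5]
gripper_width: 0.355
```

```bash
python3 st.py
```

```text
3.7 [0.4931 0.317  0.2633] grasp [0.4933 0.3171 0.0993] yaw 61.46827876389543 F [-0.6297 -2.2984  0.4502] T [-0.4162  0.333   0.007 ] w 30.92738841224896 j [ 21.8221  38.2935  94.3119  -0.0103  47.3167 -39.6392]
```

Call:
{"fn": "apply_moves", "kwargs": {
  "rows": [
    [0, 0, 0, 0],
    [0, 0, 0, 0],
    [0, 0, 0, 0],
    [0, 0, 0, 0]
  ]
}}

```text
time: 4.1
eef_pos: [0.4927, 0.3168, 0.2632]
orientation: [0.608, -0.362, 0.608, 0.361]
ft_force: [-2.1, -1.8, 2.3]
gripper_width: 0.319
```

```bash
python3 st.py
```

```text
4.1 [0.4927 0.3168 0.2632] grasp [0.4928 0.3167 0.0992] yaw 61.478126360865225 F [-2.1402 -1.8252  2.3286] T [-0.3781  0.32    0.0603] w 27.762283077831004 j [ 21.8177  38.2875  94.3499  -0.0308  47.3693 -39.6396]
```

The jaws read 27.8 mm, which matches the 28 mm head. Lifting.

Call:
{"fn": "apply_moves", "kwargs": {
  "rows": [
    [0, 0, 20, 0],
    [0, 0, 50, 0],
    [0, 0, 80, 0],
    [0, 0, 80, 0],
    [14, -40, 80, -4],
    [22, -90, 80, -8],
    [30, -140, 80, -12],
    [40, -190, 80, -16],
    [48, -240, 80, -20],
    [53, -274, 80, -20],
    [53, -274, 80, -20],
    [53, -274, 80, -20]
  ]
}}

```text
time: 5.3
eef_pos: [0.5455, 0.0418, 0.3414]
orientation: [0.661, -0.249, 0.662, 0.25]
ft_force: [-0.5, 0.4, -5.0]
gripper_width: 0.323
```

```bash
python3 st.py; python3 - <<'E'
from h import *
a=vision.snapshot("scene");b=vision.snapshot("top")
cv2.imwrite("pics/s2.png",a[:,:,::-1]);cv2.imwrite("pics/t2.png",b[:,:,::-1])
crop(a,322,250,160,140,4.2,"pics/s2c.png");crop(b,312,235,100,80,6,"pics/t2c.png")
E
```

```text
5.3 [0.5455 0.0418 0.3414] grasp [0.5451 0.0419 0.1774] yaw 41.30269407022884 F [-0.4662  0.4429 -5.0333] T [-0.0054  0.0395 -0.0334] w 28.093719557396163 j [ -7.3325  29.1876  96.8958   0.0252  54.079  -48.6499]
```

View pics/s2c.png

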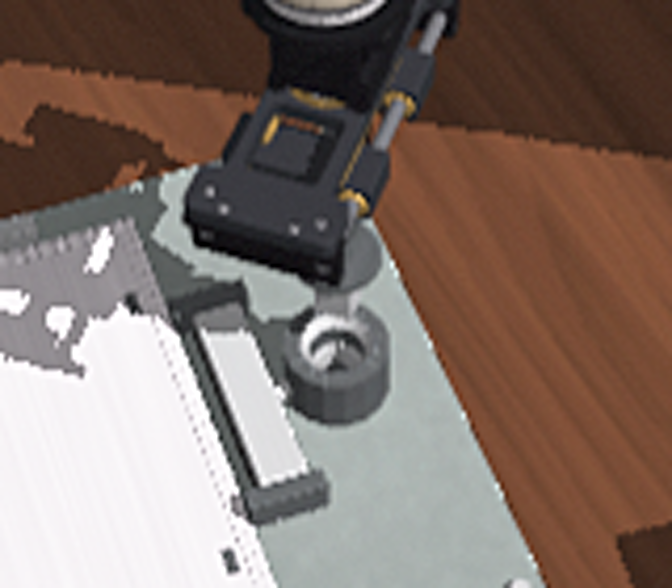

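View pics/t2c.png

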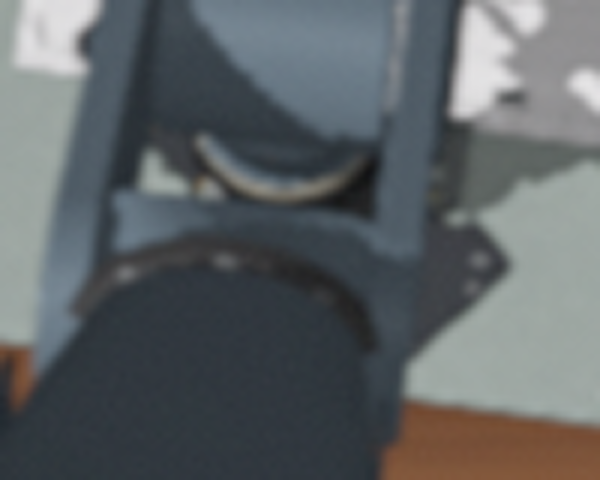

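The key hangs over the collar; the top view is blocked by the arm. I'll overlay the predicted key pose in the scene view to get any offset in the grip and the camera bias.

```bash
python3 - <<'E'
from fit import *
np.set_printoptions(precision=4,suppress=True)
im=cv2.imread("pics/s2.png")[:,:,::-1]
G=gm(im); y=np.radians(41.3)
k=[.5451,.0419,.0904]
Ps=[(circ(.024,.038)+k,(0,255,0)),(circ(.024,.044)+k,(0,255,255)),(sq(.02,0,y)+k,(0,0,255)),(circ(.029,.052)+[.5478,.0431,0],(255,0,255)),(circ(.0195,.052)+[.5478,.0431,0],(255,0,0))]
overlay(im,"scene",Ps,[.546,.042,.08],"pics/o3.png",50,50,12)
# refit collar in this image, and bottom of drive/flange
f=lambda p:-score(G,"scene",np.r_[circ(.029,.052)[:],circ(.0195,.052)]+[p[0],p[1],0])
r=differential_evolution(f,[(.535,.56),(.033,.058)],seed=1); print(r.x,r.fun)
E
```

```text
[0.5475 0.0432] -111.3843994140625
```

View pics/o3.png

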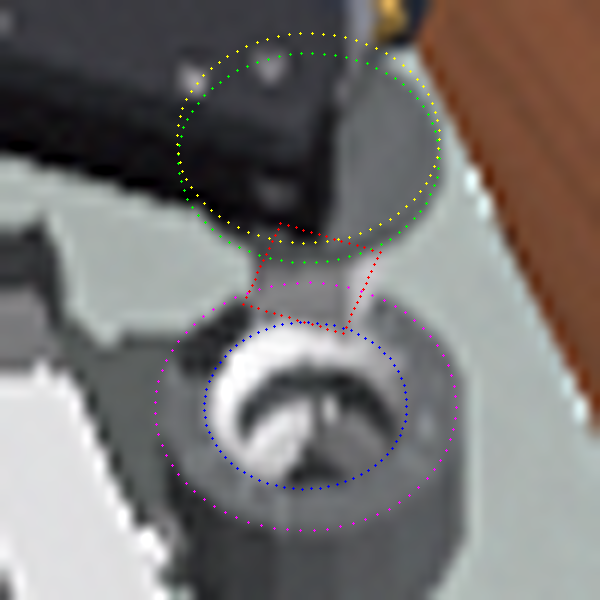

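The scene overlay agrees with the held key to within about 1 mm. The collar sits about +2.4 and +1.3 mm from the key, so I'll shift by that and lower the drive into the mouth, watching the force.

Call:
{"fn": "apply_moves", "kwargs": {
  "rows": [
    [2, 1, 0, 0],
    [2, 1, -15, 0],
    [2, 1, -30, 0],
    [2, 1, -38, 0],
    [2, 1, -42, 0],
    [2, 1, -46, 0],
    [2, 1, -46, 0]
  ]
}}

```text
time: 6.1
eef_pos: [0.5474, 0.0442, 0.2961]
orientation: [0.66, -0.251, 0.662, 0.251]
ft_force: [-1.1, -3.6, -3.8]
gripper_width: 0.318
```

```bash
python3 st.py
```

```text
6.1 [0.5474 0.0442 0.2961] grasp [0.5471 0.044  0.1321] yaw 41.563879002992174 F [-1.0997 -3.6274 -3.8073] T [-0.889   0.1395  0.089 ] w 27.649193540250298 j [ -7.026   33.2771  98.5967  -0.0982  48.2224 -48.5244]
```

Light side force, −3.6 N in y: the cone is pushing the key towards −y. I'll give way by about 1 mm and go on down.

Call:
{"fn": "apply_moves", "kwargs": {
  "rows": [
    [0, -1, 0, 0],
    [0, -1.5, -2, 0],
    [0, -1.5, -4, 0],
    [0, -1.5, -6, 0],
    [0, -1.5, -6, 0]
  ]
}}

```text
time: 6.6
eef_pos: [0.5474, 0.0427, 0.2897]
orientation: [0.66, -0.251, 0.662, 0.251]
ft_force: [0.3, -1.3, -5.7]
gripper_width: 0.317
```

```bash
python3 st.py
```

```text
6.6 [0.5474 0.0427 0.2897] grasp [0.5471 0.0425 0.1257] yaw 41.552115375593424 F [ 0.3282 -1.2835 -5.6909] T [-0.4346 -0.0808  0.0107] w 27.53648936924156 j [ -7.1892  33.8568  98.8548  -0.093   47.4    -48.6782]
```

Call:
{"fn": "apply_moves", "kwargs": {
  "rows": [
    [0, -0.5, -3, 0],
    [0, -0.5, -6, 0],
    [0, -0.5, -8, 0],
    [0, -0.5, -8, 0]
  ]
}}

```text
time: 7.0
eef_pos: [0.5473, 0.0423, 0.2814]
orientation: [0.66, -0.251, 0.662, 0.251]
ft_force: [0.0, -0.0, -4.0]
gripper_width: 0.322
```

```bash
python3 st.py
```

```text
7.0 [0.5473 0.0423 0.2814] grasp [0.5469 0.0422 0.1174] yaw 41.54908896882131 F [ 0.0453 -0.0211 -4.0264] T [-0.1008  0.0793  0.0216] w 27.97143688872859 j [ -7.237   34.6229  99.1553  -0.0795  46.3757 -48.731 ]
```

Well centred now, with lateral force near zero. The face should be right here, so I'll press lightly.

Call:
{"fn": "apply_moves", "kwargs": {
  "rows": [
    [0, 0, -1, 0],
    [0, 0, -1.5, 0],
    [0, 0, -1.5, 0]
  ]
}}

```text
time: 7.3
eef_pos: [0.5474, 0.0423, 0.2809]
orientation: [0.66, -0.251, 0.662, 0.251]
ft_force: [-2.4, -0.7, 4.3]
gripper_width: 0.316
```

```bash
python3 st.py
```

```text
7.3 [0.5474 0.0423 0.2809] grasp [0.547  0.0421 0.1169] yaw 41.55758653962205 F [-2.3775 -0.7315  4.3018] T [-0.147   0.4392  0.0232] w 27.45882126885591 j [ -7.2341  34.6679  99.1739  -0.0897  46.2715 -48.7296]
```

Contact is about 8 N on the screw face. Now turning clockwise under light pressure to find the recess.

Call:
{"fn": "apply_moves", "kwargs": {
  "rows": [
    [0, 0, -1, -3],
    [0, 0, -1, -6],
    [0, 0, -1, -9],
    [0, 0, -1, -12],
    [0, 0, -1, -15]
  ]
}}

```text
time: 7.8
eef_pos: [0.5471, 0.0422, 0.2807]
orientation: [0.687, -0.162, 0.689, 0.162]
ft_force: [-2.7, -1.2, 3.8]
gripper_width: 0.32
```

```bash
python3 st.py
```

```text
7.8 [0.5471 0.0422 0.2807] grasp [0.5466 0.042  0.1167] yaw 26.468853922466824 F [-2.7209 -1.244   3.7837] T [-0.2789  0.668  -0.0359] w 27.805652539748774 j [ -7.2497  34.6787  99.2158  -0.0926  46.2675 -33.6543]
```

Call:
{"fn": "apply_moves", "kwargs": {
  "rows": [
    [-0.3, 0, -1.5, -2],
    [-0.3, 0, -1.5, -4],
    [-0.3, 0, -1.5, -6],
    [-0.3, 0, -1.5, -8],
    [-0.3, 0, -1.5, -10]
  ]
}}

```text
time: 8.3
eef_pos: [0.5468, 0.042, 0.2795]
orientation: [0.699, -0.101, 0.701, 0.101]
ft_force: [0.1, -1.9, -4.0]
gripper_width: 0.319
```

```bash
python3 st.py
```

```text
8.3 [0.5468 0.042  0.2795] grasp [0.5465 0.0419 0.1155] yaw 16.395159340833008 F [ 0.0656 -1.8566 -3.9856] T [-0.3868  0.0294  0.0383] w 27.73611274406801 j [ -7.2695  34.7694  99.3141  -0.0772  46.0179 -23.611 ]
```

The pressure has gone (back to −4 N) and z has passed the face, so the drive has found the recess at about 16–20°. Lowering.

Call:
{"fn": "apply_moves", "kwargs": {
  "rows": [
    [0, -0.2, -3, 0],
    [0, -0.2, -5, 0],
    [0, -0.2, -5, 0]
  ]
}}

```text
time: 8.6
eef_pos: [0.5468, 0.0418, 0.2738]
orientation: [0.699, -0.101, 0.701, 0.101]
ft_force: [0.5, -1.1, -4.2]
gripper_width: 0.32
```

```bash
python3 st.py
```

```text
8.6 [0.5468 0.0418 0.2738] grasp [0.5464 0.0417 0.1098] yaw 16.42124223329688 F [ 0.4781 -1.0539 -4.2208] T [-0.2034 -0.0232  0.0481] w 27.81501488992601 j [ -7.2916  35.3092  99.4984  -0.0766  45.3312 -23.6589]
```

Call:
{"fn": "apply_moves", "kwargs": {
  "rows": [
    [0, -0.1, -3, 0],
    [0, -0.1, -6, 0],
    [0, -0.1, -8, 0],
    [0, -0.1, -9, 0],
    [0, -0.1, -9, 0]
  ]
}}

```text
time: 9.1
eef_pos: [0.5467, 0.0418, 0.2655]
orientation: [0.699, -0.101, 0.701, 0.101]
ft_force: [-2.2, -0.5, 2.5]
gripper_width: 0.32
```

```bash
python3 st.py
```

```text
9.1 [0.5467 0.0418 0.2655] grasp [0.5462 0.0417 0.1015] yaw 16.42839218095769 F [-2.2281 -0.5283  2.5433] T [-0.1442  0.3696  0.0051] w 27.857971502510868 j [ -7.292   36.0906  99.7753  -0.0794  44.2761 -23.6634]
```

Seated: grasp height 0.1015 (home is 0.101), a drop of 15.4 mm. I'll hold briefly, then turn clockwise.

Call:
{"fn": "apply_moves", "kwargs": {
  "rows": [
    [-0.2, 0, 0, 0],
    [-0.2, 0, 0, 0],
    [-0.2, 0, 0, -4],
    [-0.2, 0, 0, -8],
    [-0.2, 0, 0, -12],
    [-0.2, 0, 0, -16],
    [-0.2, 0, 0, -20]
  ]
}}

```text
time: 9.8
eef_pos: [0.5464, 0.0415, 0.2655]
orientation: [0.706, 0.022, 0.708, -0.023]
ft_force: [-1.2, -1.8, -1.5]
gripper_width: 0.318
```

```bash
python3 st.py
```

```text
9.8 [0.5464 0.0415 0.2655] grasp [0.5459 0.0413 0.1015] yaw -3.6166616787056918 F [-1.2379 -1.8092 -1.5467] T [-0.6901  0.284   0.2068] w 27.701109422909255 j [-7.3272 36.0848 99.8039 -0.1299 44.2822 -3.6175]
```

Torque is 0.207 N·m, which is the stiff screw turning. Continuing.

Call:
{"fn": "apply_moves", "kwargs": {
  "rows": [
    [0, 0, 0, -5],
    [0, 0, 0, -10],
    [0, 0, 0, -15],
    [0, 0, 0, -20],
    [0, 0, 0, -25],
    [0, 0, 0, -30],
    [0, 0, 0, -35],
    [0, 0, 0, -40]
  ]
}}

```text
time: 10.6
eef_pos: [0.546, 0.0414, 0.2655]
orientation: [0.654, 0.263, 0.658, -0.264]
ft_force: [-1.3, -0.5, 1.2]
gripper_width: 0.317
```

```bash
python3 st.py
```

```text
10.6 [0.546  0.0414 0.2655] grasp [0.5451 0.0415 0.1015] yaw -43.72266679676479 F [-1.2673 -0.4836  1.1599] T [-0.2711  0.5639  0.2996] w 27.54664642607522 j [-7.3583 36.0731 99.8389 -0.007  44.3874 36.3689]
```

Call:
{"fn": "apply_moves", "kwargs": {
  "rows": [
    [0, 0, 0, -4],
    [0, 0, 0, -8],
    [0, 0, 0, -12],
    [0, 0, 0, -16],
    [0, 0, 0, -20]
  ]
}}

```text
time: 11.1
eef_pos: [0.5457, 0.0415, 0.2655]
orientation: [0.598, 0.373, 0.602, -0.374]
ft_force: [-1.1, 0.0, 0.1]
gripper_width: 0.313
```

```bash
python3 st.py
```

```text
11.1 [0.5457 0.0415 0.2655] grasp [0.5447 0.0418 0.1015] yaw -63.80443377510689 F [-1.1285  0.0428  0.0744] T [-0.1209  0.4469  0.2489] w 27.19690729880527 j [-7.3745 36.0654 99.8654  0.1112 44.4231 56.3496]
```

Call:
{"fn": "apply_moves", "kwargs": {
  "rows": [
    [0, 0, 0, -4],
    [0, 0, 0, -8],
    [0, 0, 0, -12],
    [0, 0, 0, -15]
  ]
}}

```text
time: 11.5
eef_pos: [0.5455, 0.0416, 0.2655]
orientation: [0.544, 0.449, 0.549, -0.45]
ft_force: [-0.4, -0.2, -0.7]
gripper_width: 0.318
```

```bash
python3 st.py;  python3 - <<'E'
from h import *
a=vision.snapshot("scene")
cv2.imwrite("pics/s3.png",a[:,:,::-1]); crop(a,300,265,120,100,6.5,"pics/s3c.png")
E
```

```text
11.5 [0.5455 0.0416 0.2655] grasp [0.5445 0.0422 0.1015] yaw -78.87404281436378 F [-0.3901 -0.2401 -0.705 ] T [-0.0564  0.4378  0.2613] w 27.624153437830092 j [-7.383  36.0567 99.8897  0.2241 44.4199 71.3298]
```

View pics/s3c.png

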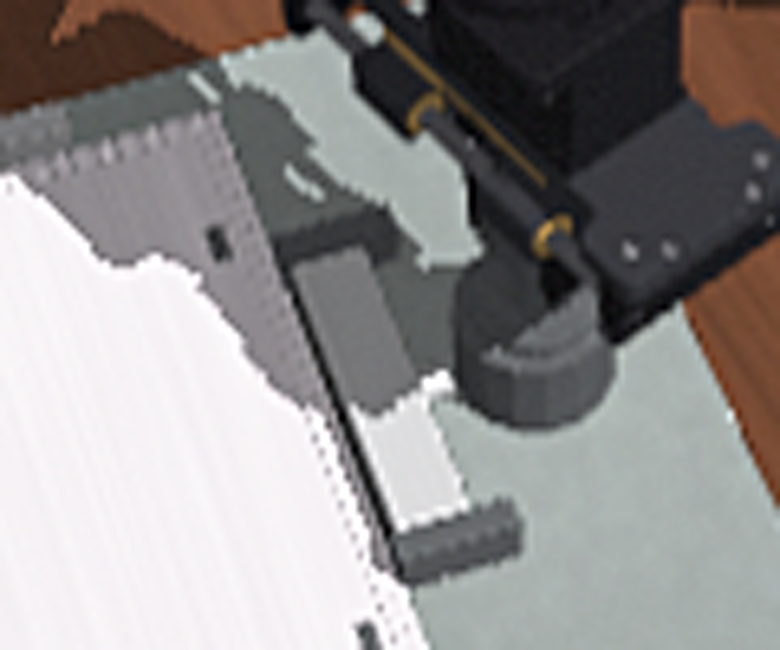

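The flange sits on the collar and the jaw's gap to the plate is nearly closed. The torque still shows only screw friction, so I'll continue.

Call:
{"fn": "apply_moves", "kwargs": {
  "rows": [
    [0, 0, 0, -3],
    [0, 0, 0, -6],
    [0, 0, 0, -9],
    [0, 0, 0, -12]
  ]
}}

```text
time: 11.95
eef_pos: [0.5454, 0.0416, 0.2654]
orientation: [-0.493, -0.504, -0.498, 0.504]
ft_force: [-0.6, 0.0, -0.7]
gripper_width: 0.316
```

```bash
python3 st.py
```

```text
11.95 [0.5454 0.0416 0.2654] grasp [0.5445 0.0424 0.1014] yaw -90.96600545996817 F [-0.5683  0.0272 -0.7285] T [0.0293 0.4656 0.2839] w 27.51465883951254 j [-7.3939 36.0511 99.9114  0.3262 44.3953 83.3376]
```

Call:
{"fn": "apply_moves", "kwargs": {
  "rows": [
    [0, 0, 0, -3],
    [0, 0, 0, -6],
    [0, 0, 0, -8]
  ]
}}

```text
time: 12.25
eef_pos: [0.5453, 0.0417, 0.2654]
orientation: [-0.457, -0.537, -0.462, 0.538]
ft_force: [-0.6, 0.2, 0.1]
gripper_width: 0.319
```

```bash
python3 st.py
```

```text
12.25 [0.5453 0.0417 0.2654] grasp [0.5445 0.0426 0.1014] yaw -98.96112830609471 F [-0.564   0.1742  0.0974] T [0.015  0.4143 0.2397] w 27.7660117273514 j [-7.3974 36.0448 99.9288  0.3893 44.3726 91.2838]
```

Call:
{"fn": "apply_moves", "kwargs": {
  "rows": [
    [0, 0, 0, -3],
    [0, 0, 0, -6],
    [0, 0, 0, -9]
  ]
}}

```text
time: 12.55
eef_pos: [0.5452, 0.0419, 0.2655]
orientation: [-0.415, -0.571, -0.42, 0.571]
ft_force: [-2.3, -0.3, -0.3]
gripper_width: 0.325
```

```bash
python3 st.py
```

```text
12.55 [0.5452 0.0419 0.2655] grasp [0.5444 0.0427 0.1015] yaw -107.69909073412255 F [-2.2552 -0.2983 -0.2749] T [-0.0627  0.4712  1.2291] w 28.303388741225668 j [ -7.3738  36.0297  99.9483   0.3378  44.3469 100.0825]
```

Torque jumped from 0.24 to 1.23 N·m, so that is the hard stop. I'll unload slightly and look before letting go.

Call:
{"fn": "apply_moves", "kwargs": {
  "rows": [
    [0, 0, 0, 0.5],
    [0, 0, 0, 1]
  ]
}}

```text
time: 12.75
eef_pos: [0.5452, 0.042, 0.2655]
orientation: [-0.421, -0.566, -0.425, 0.567]
ft_force: [-0.7, -0.2, -0.6]
gripper_width: 0.327
```

```bash
python3 st.py;  python3 - <<'E'
from h import *
a=vision.snapshot("scene")
cv2.imwrite("pics/s4.png",a[:,:,::-1]); crop(a,300,265,120,100,6.5,"pics/s4c.png")
E
```

```text
12.75 [0.5452 0.042  0.2655] grasp [0.5444 0.0427 0.1015] yaw -106.49160705641057 F [-0.6984 -0.2073 -0.5975] T [-0.0124  0.3135  0.6199] w 28.438808786049545 j [-7.3531 36.0291 99.9428  0.3042 44.3522 98.9199]
```

View pics/s4c.png

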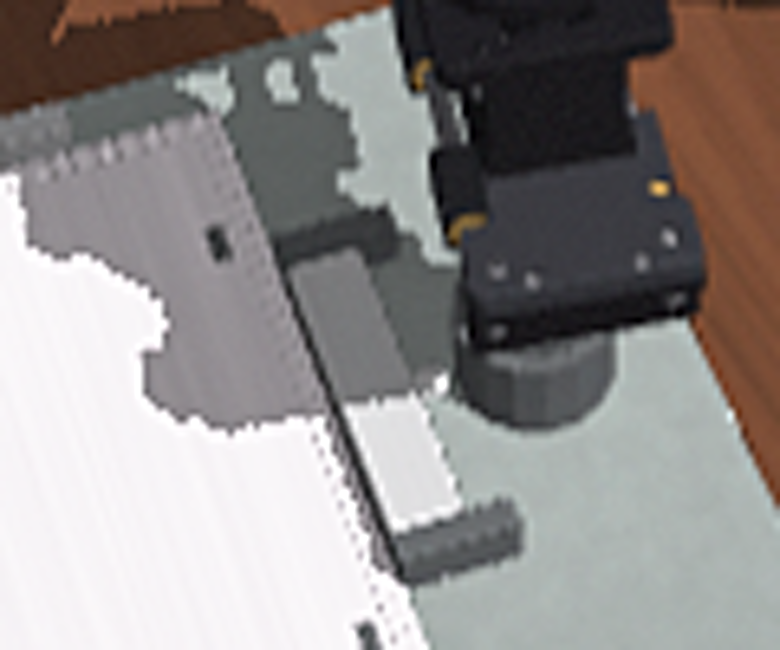

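The jaw lies against the plate edge and the flange is on the collar. Releasing.

Call:
{"fn": "apply_moves", "kwargs": {
  "rows": [
    [0, 0, 0, 0],
    [0, 0, 0, 0],
    [0, 0, 0, 0],
    [0, 0, 0, 0],
    [0, 0, 0, 0],
    [0, 0, 0, 0],
    [0, 0, 0, 0],
    [0, 0, 0, 0]
  ],
  "fingers": 0.8
}}

```text
time: 13.6
eef_pos: [0.5452, 0.042, 0.2655]
orientation: [-0.421, -0.566, -0.425, 0.567]
ft_force: [0.0, -0.1, -0.3]
gripper_width: 0.791
```

Call:
{"fn": "apply_moves", "kwargs": {
  "rows": [
    [0, 0, 10, 0],
    [0, 0, 30, 0],
    [0, 0, 60, 0],
    [0, 0, 100, 0],
    [-30, 0, 120, 0],
    [-70, 20, 120, 0],
    [-110, 60, 120, 0],
    [-110, 100, 120, 0],
    [-110, 140, 120, 0],
    [-110, 180, 120, 0],
    [-110, 200, 120, 0]
  ]
}}

```text
time: 14.7
eef_pos: [0.4347, 0.2446, 0.3866]
orientation: [0.421, 0.566, 0.426, -0.566]
ft_force: [0.5, -0.5, -0.2]
gripper_width: 0.8
```

```bash
python3 st.py;  python3 - <<'E'
from fit import *
a=vision.snapshot("scene");b=vision.snapshot("top")
cv2.imwrite("pics/s5.png",a[:,:,::-1]);cv2.imwrite("pics/t5.png",b[:,:,::-1])
p=[.5472,.0425,.014]
overlay(a,"scene",[(circ(.024,.044)+p,(0,255,0)),(circ(.008,.044)+p,(0,0,255))],[.555,.042,.05],"pics/o5.png",90,75,8)
o=[cv2.resize(np.ascontiguousarray(cv2.imread(f"pics/t{i}.png" )[170:265,240:390]),None,fx=5,fy=3*5/3,interpolation=cv2.INTER_CUBIC) for i in ("op0","5") if i=="5"]
cv2.imwrite("pics/t5c.png",o[0])
E
```

```text
14.7 [0.4347 0.2446 0.3866] grasp [0.4342 0.2455 0.2226] yaw -106.39123004960001 F [ 0.524  -0.4598 -0.1941] T [-0.0377  0.1741 -0.0432] w 69.59899962717657 j [ 16.4122  22.0186 101.0794   0.4437  56.9853 122.5608]
```

View pics/o5.png

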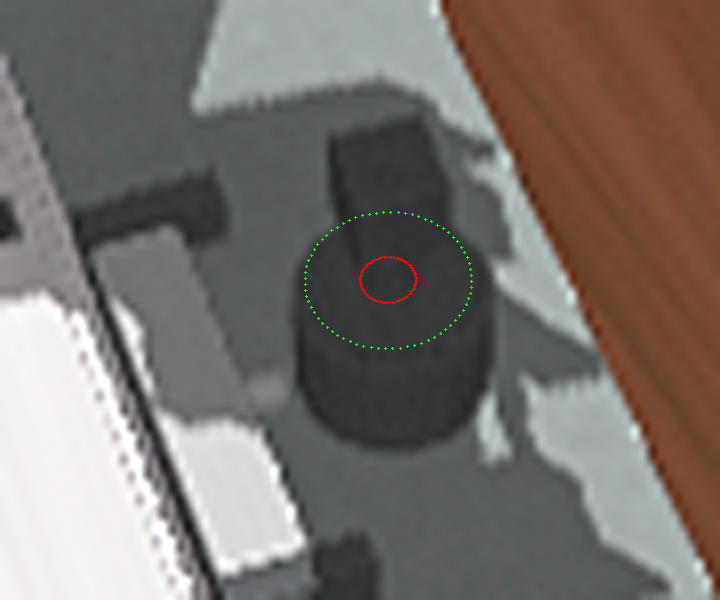

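View pics/t5c.png

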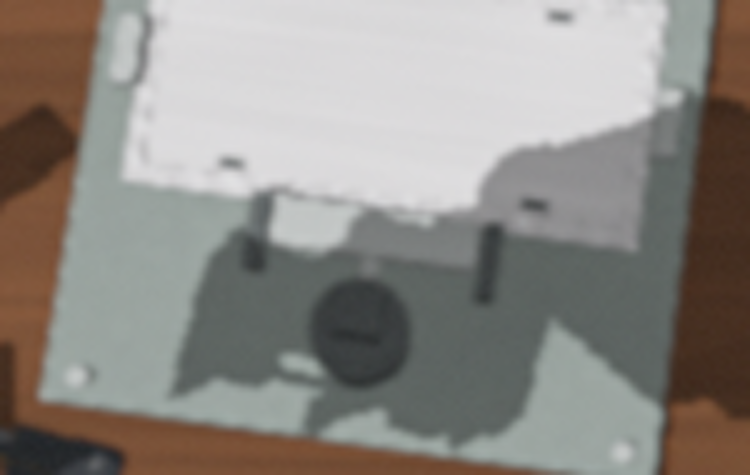

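View pics/s5.png

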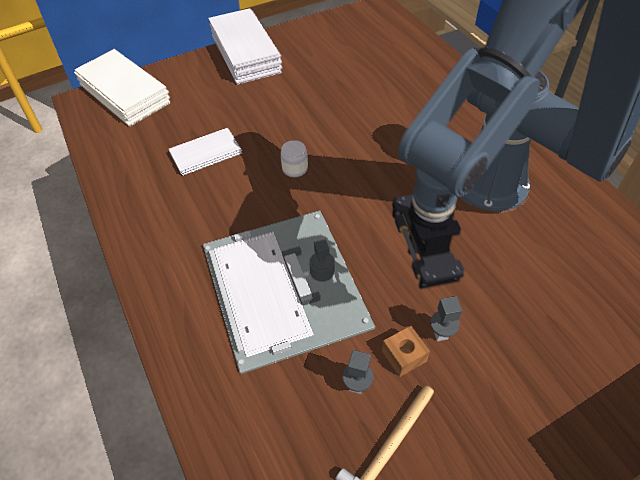

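The key stands upright in the collar with the flange down at scene (322,262). In the top view the dark gap between jaw and plate, visible at the start, is gone. Tin, hammer, stack and the other keys are where they were, and the arm is clear. Handing in.

```bash
python3 -c "
from workcell import order
print(order.close_job())"
```

```text
the job is handed in; nothing more can be done
None
```

The job is handed in: the plate blank looks clamped and the key is standing home in the cam screw. No verdict came back, so this rests on my own checks.

**What I did:** I took the smallest key from the wooden rest; the jaws read 27.8 mm on its 28 mm head. I centred it in the collar by feel and turned it clockwise under about 8 N until the drive dropped in at roughly 16–20° yaw. It then went down about 15.4 mm and the flange met the collar. One grip was enough to turn it about 124° clockwise to the hard stop. Then I let go and backed away at about 14.7 s.

**Last checks:**
- **Stop:** the torque rose from about 0.24 to 1.23 N·m at the hard stop.
- **Jaw:** the gap to the plate seen at the start is gone in the top view. I did not measure the jaw travel in millimetres.
- **Key:** it looks upright and home. After I let go, the wrist force read close to zero.
- **Bystanders:** the can, hammer, plate stack and the two larger keys look unmoved.

**Disagreements:** the two cameras' first edge fits of the collar differed by about 6 mm in x. I followed the sharper scene camera and corrected by contact force. The final overlay was drawn with an assumed key position, and its flange circle lay about 1 px left of the flange in the picture. Early on, a fit script failed because it read the camera calibration too often; that did not touch the robot.

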